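Put three mixed-up bench items on their proper instruments

ROBOT

A 6-joint arm with a two-finger parallel gripper is mounted at the origin on the work surface. World frame = base frame: x ahead of the robot, y to its left, z up, the work surface at z = 0. Lengths are in m, angles in degrees, forces in N, time in s.
With the tool pointing down it reaches from about 0.35 to 0.875 m from the base axis. Payload 4.2 kg.
Tool frame: the origin (TCP) lies on the front face of the gripper's body, between the roots of the fingers; the fingertips stand 70 mm ahead of it and the grasp point (between the pads) lies 51 mm ahead of it; z points along the fingers, y is the line along which they close (so a half turn about z gives the same grasp; the last joint's range is limited). The gripper opens to 87 mm and grips with 3 to 60 N. Pads are 19 mm wide; open, the fingers measure 117 mm over their backs; the gripper's body (75 mm by 190 mm) begins 51 mm behind the grasp point.
Start: joints at [89.53, 22.042, 0.453, 0, -68.411, -14.817], TCP at [0.165, 0.603, 0.292] pointing down, gripper open.
Joint ranges: [-179.83, 179.83], [-69.29, 118.12], [-61.27, 80.66], [-181.25, 117.63], [-171.15, -9.14], [-177.46, 177.46]. Speed limits (degrees/s): [159.86, 159.86, 180, 180, 180, 180].

INTERFACE

Orientations are given as a 3x3 rotation matrix whose columns are the frame's x, y, z axes.
In Python, from workcell import observe, camera, camera_model, sign_off gives the robot as it stands. The module is installed in compiled form; this text tells all that it offers.
- The arm moves only by the tool play_rows, never from a script. Its argument "deltas" is a list of rows, each an object of numbers: "claw": the finger opening in cm, from 0 to 8.7; "dx", "dy", "dz": the shift along the world's x, y, z in cm; "ax", "ay", "az": the turn, a rotation vector about the world's x, y, z in degrees. A call has 1 to 5 rows; each row is the pose to reach, as a shift and turn from the pose commanded when the call began; what a row does not reach only later rows make up. A row lasts 1/8 s, in which the tool goes at most 62.5 mm and 10.7 degrees, less where a joint would pass 70% of its speed; a pose out of reach is approached as far as the arm can. A call with a gripper value outside its range is refused whole. The fingers move at their own pace and stop on an object; the grip force is fixed at half the most. Time passes only in rows, so rows that repeat a pose let the fingers close. It gives the time, the measured TCP pose, the force, the opening and the grip force at its end, in the units of the state.
- observe(): the state, without advancing time (a new reading comes with each control period).
- camera(name): name is "side" or "top" or "wrist"; returns the picture (384x512x3 uint8, red, green, blue); there is no depth.
- camera_model(name): a dict with "intrinsics" (3x3 intrinsics, pixels), "R" (3x3) and "t" (3): a world point X has camera coordinates R X + t; the wrist camera has in their place "T_tool_cam" (4x4, takes a point from camera to tool coordinates, whose origin is the TCP and whose axes are the flange's). Camera axes: x right, y down, z forward; pixel columns grow to the right and rows downward; lengths in m; the calibration is good to about 2 mm. A picture is of the moment at which its call begins: read the wrist's pose just before it. camera_model takes no time and is no camera call.
- sign_off(): hands the job in; it is judged then, once.
The state is a dict: "t": time; "q": joint angles; "dq": joint speeds; "joint_efforts": joint torques, N m; "tool_pos": TCP position; "orientation": TCP orientation; "contact_force": force on the tool from outside, world axes, zero at the start; "torque": the same for the moment, N m; "width": finger opening in m; "gripper_force": force on a finger pad.
Only numpy, scipy, OpenCV 4.12 (cv2) and the standard library are available. Lean on these libraries where they do the work, as an engineer would, in place of code of your own. Each camera call takes 0.05 s, during which the arm holds its last target. There are 200 camera calls.

TASK

The three items on the instruments are mixed up: put the steel weight on the balance pan, the conical flask on the magnetic stirrer and the white bottle on the round sample reader, each upright in the middle of its place. Every instrument is taken, so first stand one of the items on the empty cork mat and let go of it there; set everything down gently and tip nothing over. Leave the beaker and the tube rack where they are, and let go of everything at the end.

Things in the scene. Friction and masses are not known exactly. Their poses are not given: they have to be found in the camera images.
- flask_center (a point): Empty conical glass flask with a dark rubber stopper, 118 mm tall, upright, loose, about 160 g. Foot 68 mm across, sloping in to a straight neck 29 mm across from 66 to 104 mm above the foot (a thin 33 mm lip at 98 to 102 mm is only seen, not felt); stopper 25 mm across from 104 to 118 mm. The point is on its axis half-way up, 59 mm above its underside; z up. Grip it by the neck, about 26 mm above the point.
- bottle_center (a point): Squat white plastic bottle with a white ribbed screw cap, 84 mm tall, upright, loose, about 140 g. Body a cylinder 54 mm across up to 56 mm, short shoulder, cap 37 mm across from 65 to 84 mm. The point is on its axis half-way up, 42 mm above its underside, a good height to grip the body; z up.
- weight_center (a point): Solid steel calibration weight: cylinder 46 mm across and 52 mm tall with a small knob (22 mm across) above, 75 mm tall in all, upright, loose, about 500 g. The point is on its axis half-way up the 75 mm, 37.5 mm above its underside, a good height to grip the cylinder; z up.
- balance_pan (a point): Laboratory balance, fixed: grey case 185 x 125 x 30 mm with a small display at its front end, and a flat round steel pan 104 mm across. The point is the centre of the pan's upper face, 42 mm above the bench; z up, x away from the display. The bottle stands on it at the start.
- stirrer_top (a point): Magnetic stirrer, fixed: black case 150 x 122 mm, with a flat square white ceramic top 118 x 118 mm and a small knob on its front. The point is the centre of the top's upper face, 38 mm above the bench; z up. The weight stands on it at the start.
- reader_stage (a point): Round sample reader, fixed: light grey drum 120 mm across with a flat round aluminium stage 100 mm across, marked with a thin grey circle 82 mm across. The point is the centre of the stage, 45 mm above the bench; z up. The flask stands on it at the start.
- cork_top (a point): Cork mat, fixed, square 115 x 115 mm and 10 mm thick, empty at the start: the parking spot. The point is the centre of its upper face, 10 mm above the bench; z up.
- beaker_center (a point): Bystander: small empty glass beaker, 52 mm across, 65 mm tall, loose. The point is on its axis half-way up. Leave it alone.
- tube_rack_center (a point): Bystander: low white tube rack, 75 x 100 mm, 45 mm tall with its tubes, loose. The point is at its middle, half-way up. Leave it alone.
There are look-alikes about, which are no part of the job. Leave any orange look-alike of the part that bears bottle_center alone. What is shaped like the part that bears weight_center but blue is not meant.

How it is judged (in metres and radians):
On the way:
1. one of the three items stands upright on the cork mat, within 30 mm of its middle, let go (((horizontal distance between flask_center and cork_top below 0.03 m and z of flask_center in the frame of cork_top between 0.054 and 0.065 m and angle between flask_center's own z axis and vertical below 0.1 rad and contact force between flask and the fingers below 0.1 N) or (horizontal distance between bottle_center and cork_top below 0.03 m and z of bottle_center in the frame of cork_top between 0.037 and 0.048 m and angle between bottle_center's own z axis and vertical below 0.1 rad and contact force between bottle and the fingers below 0.1 N) or (horizontal distance between weight_center and cork_top below 0.03 m and z of weight_center in the frame of cork_top between 0.0325 and 0.0435 m and angle between weight_center's own z axis and vertical below 0.1 rad and contact force between weight and the fingers below 0.1 N))), for 0.2 s.
At the end, for the whole second after the job is handed in: The weight on the balance pan, the flask on the stirrer and the bottle on the reader stage, each standing upright (within 0.1 rad) on the surface, its axis within 15 mm of the middle of its place, at rest and let go (horizontal distance between flask_center and stirrer_top below 0.015 m and z of flask_center in the frame of stirrer_top between 0.054 and 0.065 m and angle between each of flask_center, bottle_center, weight_center's own z axis and vertical below 0.1 rad and linear speed of each of flask, bottle, weight below 0.02 m/s and contact force between each of flask, bottle, weight and the fingers below 0.1 N and horizontal distance between bottle_center and reader_stage below 0.015 m and z of bottle_center in the frame of reader_stage between 0.037 and 0.048 m and horizontal distance between weight_center and balance_pan below 0.015 m and z of weight_center in the frame of balance_pan between 0.0325 and 0.0435 m); the robot touches nothing.
It fails at once if the beaker is shifted by more than 15 mm (distance of beaker_center from where it was at the start of the episode above 0.015 m).
It fails at once if the tube rack is shifted by more than 15 mm (distance of tube_rack_center from where it was at the start of the episode above 0.015 m).
It fails at once if one of the three items is tipped by more than 0.6 rad (angle between any of flask_center, bottle_center, weight_center's own z axis and vertical above 0.6 rad).
It fails at once if one of the three items, out of the fingers, falls or flies faster than 0.6 m/s (a drop of about 20 mm) ((linear speed of flask above 0.6 m/s and contact force between flask and the fingers below 0.1 N) or (linear speed of bottle above 0.6 m/s and contact force between bottle and the fingers below 0.1 N) or (linear speed of weight above 0.6 m/s and contact force between weight and the fingers below 0.1 N)).
It also fails if it takes over 118 s, if anything falls off the work surface, if the arm or the gripper's body presses on something with over 40 N, if the wrist force passes 120 N, or if a joint passes its speed limit or range.

## Working session

There is one attempt and no reset: what is moved stays moved. The work goes in short steps, Python scripts to look and compute and a tool call to move; the robot and the scene stay as the last step left them, time stands still between calls to the robot, and variables do not carry over. Pictures are saved under pics/ and viewed, at most 14 in all, crops included, and the job is handed in when it is done.

Besides the shell and the picture viewer there is one more tool, called after "Call:" in YAML: its name, and indented under it one key for each argument. play_rows: Moves the arm, as the interface text tells. Its arguments: {"type":"object","properties":{"deltas":{"type":"array","items":{"type":"object","properties":{"claw":{"type":"number"},"dx":{"type":"number"},"dy":{"type":"number"},"dz":{"type":"number"},"ax":{"type":"number"},"ay":{"type":"number"},"az":{"type":"number"}}}}},"required":["deltas"]}

```bash
mkdir -p pics; python3 - <<'E'
from workcell import *
import cv2,numpy as np
s=observe();print(s['t'],s['tool_pos'],np.round(s['orientation'],3).tolist(),s['width'])
for n in('top','side'):
    cv2.imwrite(f'pics/{n}0.png',cv2.cvtColor(camera(n),cv2.COLOR_RGB2BGR))
    m=camera_model(n);print(n,m['intrinsics'],m['R'],m['t'])
print(camera_model('wrist'))
E
```

```text
0.0 [0.16463616 0.602457   0.29118071] [[0.965, -0.264, -0.0], [-0.264, -0.965, -0.002], [0.0, 0.002, -1.0]] 0.08674922289044212
top [[409.9685437    0.         247.64904635]
 [  0.         409.9685437  192.64187251]
 [  0.           0.           1.        ]] [[-0.01398766 -0.99983695 -0.01142024]
 [-0.9902062   0.01543781 -0.13875648]
 [ 0.13891016  0.00936752 -0.99026068]] [0.04650924 0.62723834 1.01579641]
side [[356.12372472   0.         254.72145483]
 [  0.         356.12372472 190.18885238]
 [  0.           0.           1.        ]] [[ 0.9845357  -0.17425324  0.01803492]
 [-0.09555592 -0.6204565  -0.77839758]
 [ 0.14682819  0.76463687 -0.6275125 ]] [-0.59630058  0.1395632   0.77983078]
{'intrinsics': array([[334.33238334,   0.        , 255.72071895],
       [  0.        , 334.33238334, 188.50141414],
       [  0.        ,   0.        ,   1.        ]]), 'T_tool_cam': array([[-2.40782364e-04, -9.56122106e-01, -2.92968360e-01,
         8.07401608e-02],
       [ 9.99999038e-01,  1.70066431e-04, -1.37689410e-03,
        -6.31253047e-04],
       [ 1.36630297e-03, -2.92968410e-01,  9.56121145e-01,
        -9.08453627e-02],
       [ 0.00000000e+00,  0.00000000e+00,  0.00000000e+00,
         1.00000000e+00]])}
```

View pics/top0.png

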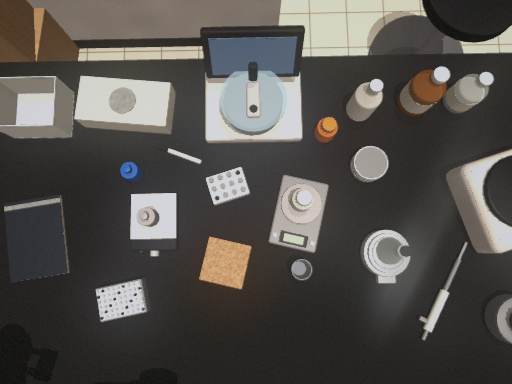

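View pics/side0.png

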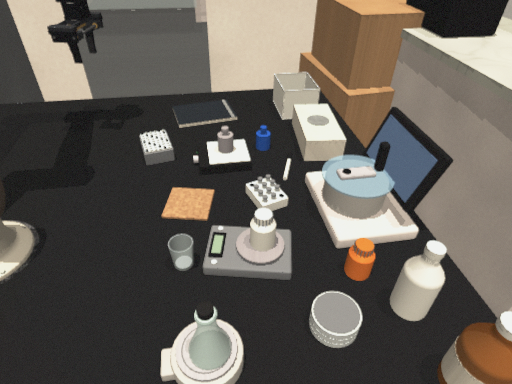

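The top view shows:
- Balance near (300,205) with the bottle cap at (303,198).
- Stirrer at (153,215) with the weight knob at (146,214).
- Reader at (386,253) with the flask.
- Cork at (226,263) and beaker at (302,269).
- Blue look-alike at (130,171) and orange bottle at (327,128).

The side view agrees.

```bash
cat > h.py <<'E'
from workcell import *
import cv2,numpy as np
def cam(n):
    m=camera_model(n);K=m['intrinsics']
    if n=='wrist':
        s=observe();T=m['T_tool_cam'];Ro=np.array(s['orientation'])
        Rw=Ro@T[:3,:3];c=Ro@T[:3,3]+s['tool_pos']
    else:
        Rw=m['R'].T;c=-Rw@m['t']
    return K,Rw,c
def ray(C,p,z):
    K,Rw,c=C
    d=Rw@np.linalg.solve(K,[p[0],p[1],1]);return c+d*(z-c[2])/d[2]
def proj(C,X):
    K,Rw,c=C
    p=K@(Rw.T@(np.array(X)-c));return p[:2]/p[2]
def snap(n,name):
    C=cam(n);im=cv2.cvtColor(camera(n),cv2.COLOR_RGB2BGR);cv2.imwrite(f'pics/{name}.png',im);return C,im
E
python3 - <<'E'
from h import *
T=cam('top');S=cam('side');im=cv2.imread('pics/top0.png')
hsv=cv2.cvtColor(im,cv2.COLOR_BGR2HSV)
def blob(mask,x0,y0,x1,y1,z):
    m=np.zeros(mask.shape,np.uint8);m[y0:y1,x0:x1]=mask[y0:y1,x0:x1]
    c=max(cv2.findContours(m,0,2)[0],key=cv2.contourArea);h=cv2.convexHull(c)
    w=np.array([ray(T,p[0],z)[:2] for p in h],np.float32)
    r=cv2.minAreaRect(w);return np.round(r[0],4),np.round(r[1],3),round(r[2],1)
w=((hsv[...,1]<40)&(hsv[...,2]>225)).astype(np.uint8)
cork=((hsv[...,0]>5)&(hsv[...,0]<22)&(hsv[...,1]>100)&(hsv[...,2]>90)).astype(np.uint8)
print('cork',blob(cork,190,225,260,300,.01))
print('stir',blob(w,120,180,190,248,.038))
g=((hsv[...,2]>60)&(hsv[...,1]<60)).astype(np.uint8)
print('balance case',blob(g,262,165,335,258,.030))
for n,p,z in [('pan',(302,204),.042),('cap',(303.5,197),.126),('knob',(146,214),.113),('reader',(386,253),.045),('stopper',(405,251),.163),('beakertop',(302,268),.065)]:
    print(n,ray(T,p,z))
for n,p,z in [('cap',(264,213),.126),('knob',(225,131),.113),('stopper',(205,309),.163),('pan',(260,244),.042),('reader',(208,357),.045)]:
    print('side',n,ray(S,p,z))
big=cv2.resize(im[150:300,110:430],None,fx=2.5,fy=2.5,interpolation=cv2.INTER_CUBIC);cv2.imwrite('pics/topz.png',big)
E
```

```text
cork (array([0.4498, 0.0992]), array([0.116, 0.116]), 76.3)Traceback (most recent call last):
  File "<stdin>", line 12, in <module>
  File "<stdin>", line 6, in blob
ValueError: max() iterable argument is empty
```

```bash
python3 - <<'E'
from h import *
T=cam('top');S=cam('side');im=cv2.imread('pics/top0.png')
hsv=cv2.cvtColor(im,cv2.COLOR_BGR2HSV)
print(hsv[200,160],hsv[205,290],hsv[240,310],hsv[248,370])
def blob(mask,x0,y0,x1,y1,z):
    m=np.zeros(mask.shape,np.uint8);m[y0:y1,x0:x1]=mask[y0:y1,x0:x1]
    c=max(cv2.findContours(m,0,2)[0],key=cv2.contourArea);h=cv2.convexHull(c)
    w=np.array([ray(T,p[0],z)[:2] for p in h],np.float32)
    r=cv2.minAreaRect(w);return np.round(r[0],4),np.round(r[1],3),round(r[2],1)
w=((hsv[...,2]>150)).astype(np.uint8)
print('stir',blob(w,120,180,190,248,.038))
g=((hsv[...,2]>60)).astype(np.uint8)
print('balance case',blob(g,262,165,335,258,.030))
print('reader',blob(g,345,225,425,275,.04))
for n,p,z in [('pan',(302,204),.042),('cap',(303.5,197),.126),('knob',(146,214),.113),('reader',(386,253),.045),('stopper',(405,251),.163),('beakertop',(302,268),.065)]:
    print(n,ray(T,p,z))
for n,p,z in [('cap',(264,213),.126),('knob',(225,131),.113),('stopper',(205,309),.163),('pan',(260,244),.042),('reader',(208,357),.045)]:
    print('side',n,ray(S,p,z))
big=cv2.resize(im[150:300,110:430],None,fx=2.5,fy=2.5,interpolation=cv2.INTER_CUBIC);cv2.imwrite('pics/topz.png',big)
E
```

```text
[115   7 218] [  9  22 182] [ 14  15 186] [114   6 216]
stir (array([0.573, 0.284]), array([0.117, 0.116]), 0.6)
balance case (array([ 0.5813, -0.0931]), array([0.187, 0.241]), 88.9)
reader (array([ 0.4776, -0.3282]), array([0.166, 0.123]), 89.2)
pan [ 0.59641285 -0.10233965  0.042     ]
cap [ 0.60383151 -0.09608207  0.126     ]
knob [0.57013769 0.28169607 0.113     ]
reader [ 0.46865915 -0.30936211  0.045     ]
stopper [ 0.4738425  -0.31408829  0.163     ]
beakertop [ 0.43518857 -0.09436719  0.065     ]
side cap [ 0.60455558 -0.09986983  0.126     ]
side knob [0.56582741 0.2618091  0.113     ]
side stopper [ 0.4746364 -0.322041   0.163    ]
side pan [ 0.59774863 -0.10511151  0.042     ]
side reader [ 0.47055395 -0.33194083  0.045     ]
```

View pics/topz.png

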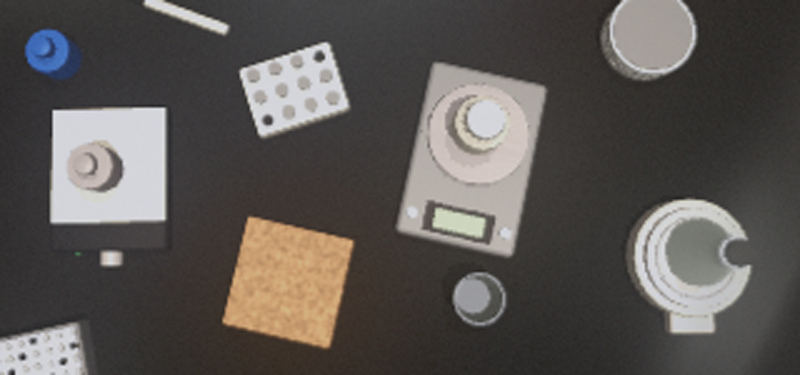

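Heights and sizes agree: cork measures 116 mm and the stirrer top 117 mm. Going above the bottle to look from close by.

Call:
play_rows:
  deltas:
    - {"dx": 2.5, "dy": -4, "claw": 8.7}
    - {"dx": 5.5, "dy": -8.8, "claw": 8.7}
    - {"dx": 8.5, "dy": -13.6, "claw": 8.7}
    - {"dx": 11.5, "dy": -18.4, "claw": 8.7}
    - {"dx": 14.5, "dy": -23.2, "claw": 8.7}

```text
invalid input at $.deltas[0]: expected keys claw, dx, dy, dz, ax, ay, az
```

Call:
play_rows:
  deltas:
    - {"dx": 3, "dy": -4.8, "claw": 8.7}
    - {"dx": 6, "dy": -9.6, "claw": 8.7}
    - {"dx": 9, "dy": -14.4, "claw": 8.7}
    - {"dx": 12, "dy": -19.2, "claw": 8.7}
    - {"dx": 15, "dy": -24, "claw": 8.7}

```text
invalid input at $.deltas[0]: expected keys claw, dx, dy, dz, ax, ay, az
```

Call:
play_rows:
  deltas:
    - {"dx": 3, "dy": -4.8, "claw": 8.7}
    - {"dx": 6, "dy": -9.6, "claw": 8.7}
    - {"dx": 9, "dy": -14.4, "claw": 8.7}
    - {"dx": 12, "dy": -19.2, "claw": 8.7}
    - {"dx": 14.5, "dy": -23, "claw": 8.7}

```text
invalid input at $.deltas[0]: expected keys claw, dx, dy, dz, ax, ay, az
```

Call:
play_rows:
  deltas:
    - {"claw": 8.7}
    - {"claw": 8.7}

```text
invalid input at $.deltas[0]: expected keys claw, dx, dy, dz, ax, ay, az
```

```bash
python3 - <<'E'
from h import *
C,im=snap('wrist','w1');s=observe();print(s['tool_pos'],s['q'])
np.save('w1.npy',np.r_[C[1].ravel(),C[2]])
for X in [(.604,-.099,.126),(.597,-.101,.042)]: print(proj(C,X))
E
```

```text
[0.16469271 0.60255042 0.29140307] [ 8.95278547e+01  2.20805289e+01  3.96373526e-01 -2.03329580e-02
 -6.84112866e+01 -1.48175800e+01]
[ 2328.94012056 -1954.46967004]
[1349.82907365 -971.07243573]
```

View pics/w1.png

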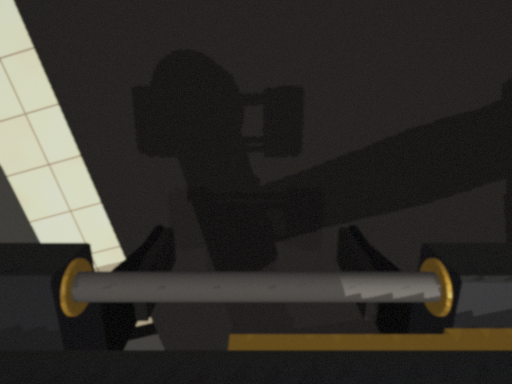

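The picture shows only the bench at the start place, with the gripper at the bottom from row 240 down; the moves were refused because every row needs all keys.

Call:
play_rows:
  deltas:
    - {"dx": 2.5, "dy": -4, "dz": 0, "ax": 0, "ay": 0, "az": 0, "claw": 8.7}
    - {"dx": 5.5, "dy": -8.8, "dz": 0, "ax": 0, "ay": 0, "az": 0, "claw": 8.7}
    - {"dx": 8.5, "dy": -13.6, "dz": 0, "ax": 0, "ay": 0, "az": 0, "claw": 8.7}
    - {"dx": 11.5, "dy": -18.4, "dz": 0, "ax": 0, "ay": 0, "az": 0, "claw": 8.7}
    - {"dx": 14.5, "dy": -23.2, "dz": 0, "ax": 0, "ay": 0, "az": 0, "claw": 8.7}

```text
t: 0.78
tool_pos: [0.3103, 0.3691, 0.2922]
orientation: [[0.965, -0.263, -0.0], [-0.263, -0.965, -0.0], [-0.0, 0.0, -1.0]]
contact_force: [-0.4, 0.7, 0.7]
width: 0.0871
gripper_force: 0.0
```

Call:
play_rows:
  deltas:
    - {"dx": 3, "dy": -4.8, "dz": 0, "ax": 0, "ay": 0, "az": 0, "claw": 8.7}
    - {"dx": 6, "dy": -9.6, "dz": 0, "ax": 0, "ay": 0, "az": 0, "claw": 8.7}
    - {"dx": 9, "dy": -14.4, "dz": 0, "ax": 0, "ay": 0, "az": 0, "claw": 8.7}
    - {"dx": 12, "dy": -19.2, "dz": 0, "ax": 0, "ay": 0, "az": 0, "claw": 8.7}
    - {"dx": 15, "dy": -24, "dz": 0, "ax": 0, "ay": 0, "az": 0, "claw": 8.7}

```text
t: 1.4
tool_pos: [0.4603, 0.1292, 0.2923]
orientation: [[0.965, -0.263, 0.0], [-0.263, -0.965, 0.0], [0.0, -0.0, -1.0]]
contact_force: [1.1, 0.8, -0.1]
width: 0.0871
gripper_force: 0.0
```

Call:
play_rows:
  deltas:
    - {"dx": 3, "dy": -4.8, "dz": 0, "ax": 0, "ay": 0, "az": 0, "claw": 8.7}
    - {"dx": 6, "dy": -9.6, "dz": 0, "ax": 0, "ay": 0, "az": 0, "claw": 8.7}
    - {"dx": 9, "dy": -14.4, "dz": 0, "ax": 0, "ay": 0, "az": 0, "claw": 8.7}
    - {"dx": 12, "dy": -19.2, "dz": 0, "ax": 0, "ay": 0, "az": 0, "claw": 8.7}
    - {"dx": 14.5, "dy": -23, "dz": 0, "ax": 0, "ay": 0, "az": 0, "claw": 8.7}

```text
t: 2.02
tool_pos: [0.6054, -0.1012, 0.2917]
orientation: [[0.964, -0.265, -0.001], [-0.265, -0.964, 0.0], [-0.001, 0.0, -1.0]]
contact_force: [-0.3, 1.0, -0.7]
width: 0.0867
gripper_force: 0.0
```

Call:
play_rows:
  deltas:
    - {"dx": 0, "dy": 0, "dz": 0, "ax": 0, "ay": 0, "az": 0, "claw": 8.7}
    - {"dx": 0, "dy": 0, "dz": 0, "ax": 0, "ay": 0, "az": 0, "claw": 8.7}

```text
t: 2.28
tool_pos: [0.6043, -0.099, 0.2917]
orientation: [[0.965, -0.264, -0.001], [-0.264, -0.965, 0.0], [-0.001, 0.0, -1.0]]
contact_force: [0.3, -0.4, 0.1]
width: 0.0867
gripper_force: 0.0
```

```bash
python3 - <<'E'
from h import *
C,im=snap('wrist','w2');s=observe();print(s['t'],s['tool_pos'],np.round(s['q'],1),np.round(s['orientation'],3).tolist())
np.save('w2.npy',np.r_[C[1].ravel(),C[2]])
for X in [(.604,-.099,.126),(.597,-.101,.042)]: print(proj(C,X))
E
```

```text
2.325 [ 0.60419493 -0.09847397  0.29205118] [  5.9  20.8  -1.4  -0.  -67.8  68.9] [[0.965, -0.263, -0.001], [-0.263, -0.965, 0.0], [-0.001, 0.0, -1.0]]
[257.05194017 191.07267103]
[260.43738506 172.59196778]
```

View pics/w2.png

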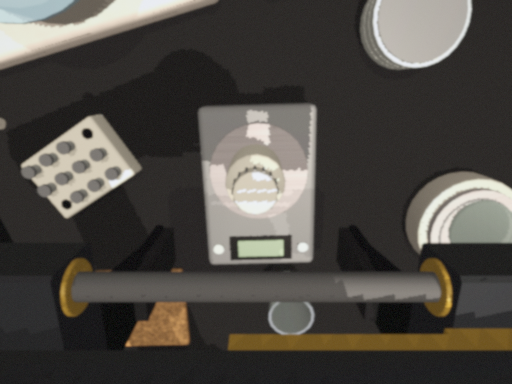

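Bottle cap at (256,190) and pan centre at about (260,172) both fall within a pixel or two of the predictions, so bottle (0.604,-0.099) and pan (0.597,-0.101) hold. Descending and gripping.

Call:
play_rows:
  deltas:
    - {"dx": 0, "dy": 0, "dz": -4, "ax": 0, "ay": 0, "az": 0, "claw": 8.7}
    - {"dx": 0, "dy": 0, "dz": -9, "ax": 0, "ay": 0, "az": 0, "claw": 8.7}
    - {"dx": 0, "dy": 0, "dz": -13, "ax": 0, "ay": 0, "az": 0, "claw": 8.7}
    - {"dx": 0, "dy": 0, "dz": -15, "ax": 0, "ay": 0, "az": 0, "claw": 8.7}
    - {"dx": 0, "dy": 0, "dz": -15.7, "ax": 0, "ay": 0, "az": 0, "claw": 8.7}

```text
t: 2.95
tool_pos: [0.6039, -0.0979, 0.1344]
orientation: [[0.965, -0.262, -0.002], [-0.262, -0.965, -0.0], [-0.002, 0.001, -1.0]]
contact_force: [-0.0, -1.0, 0.6]
width: 0.0869
gripper_force: 0.0
```

Call:
play_rows:
  deltas:
    - {"dx": 0, "dy": 0, "dz": 0, "ax": 0, "ay": 0, "az": 0, "claw": 7}
    - {"dx": 0, "dy": 0, "dz": 0, "ax": 0, "ay": 0, "az": 0, "claw": 6}
    - {"dx": 0, "dy": 0, "dz": 0, "ax": 0, "ay": 0, "az": 0, "claw": 4.5}
    - {"dx": 0, "dy": 0, "dz": 0, "ax": 0, "ay": 0, "az": 0, "claw": 4.5}
    - {"dx": 0, "dy": 0, "dz": 0, "ax": 0, "ay": 0, "az": 0, "claw": 4.5}

```text
t: 3.58
tool_pos: [0.605, -0.0991, 0.1359]
orientation: [[0.965, -0.264, 0.001], [-0.264, -0.965, 0.0], [0.001, -0.0, -1.0]]
contact_force: [-0.2, 1.3, 2.7]
width: 0.0533
gripper_force: 30.0
```

Call:
play_rows:
  deltas:
    - {"dx": 0, "dy": 0, "dz": 0, "ax": 0, "ay": 0, "az": 0, "claw": 4.5}
    - {"dx": 0, "dy": 0, "dz": 1, "ax": 0, "ay": 0, "az": 0, "claw": 4.5}
    - {"dx": 0, "dy": 0, "dz": 3, "ax": 0, "ay": 0, "az": 0, "claw": 4.5}
    - {"dx": 0, "dy": 0, "dz": 5, "ax": 0, "ay": 0, "az": 0, "claw": 4.5}
    - {"dx": 0, "dy": 0, "dz": 6, "ax": 0, "ay": 0, "az": 0, "claw": 4.5}

```text
t: 4.2
tool_pos: [0.6049, -0.0992, 0.1963]
orientation: [[0.965, -0.264, 0.001], [-0.264, -0.965, 0.0], [0.001, -0.0, -1.0]]
contact_force: [0.3, 0.5, -2.1]
width: 0.0531
gripper_force: 30.0
```

Call:
play_rows:
  deltas:
    - {"dx": -1.5, "dy": 2, "dz": 0, "ax": 0, "ay": 0, "az": 0, "claw": 4.5}
    - {"dx": -4, "dy": 5.2, "dz": 0, "ax": 0, "ay": 0, "az": 0, "claw": 4.5}
    - {"dx": -7, "dy": 9, "dz": 0, "ax": 0, "ay": 0, "az": 0, "claw": 4.5}
    - {"dx": -10, "dy": 12.8, "dz": 0, "ax": 0, "ay": 0, "az": 0, "claw": 4.5}
    - {"dx": -13, "dy": 16.6, "dz": 0, "ax": 0, "ay": 0, "az": 0, "claw": 4.5}

```text
t: 4.82
tool_pos: [0.4735, 0.0677, 0.195]
orientation: [[0.964, -0.264, -0.001], [-0.264, -0.964, -0.0], [-0.001, 0.0, -1.0]]
contact_force: [-0.4, 1.1, -1.1]
width: 0.0538
gripper_force: 30.0
```

Call:
play_rows:
  deltas:
    - {"dx": -2, "dy": 2.6, "dz": 0, "ax": 0, "ay": 0, "az": 0, "claw": 4.5}
    - {"dx": -2.5, "dy": 3.2, "dz": -2, "ax": 0, "ay": 0, "az": 0, "claw": 4.5}
    - {"dx": -2.5, "dy": 3.2, "dz": -4.5, "ax": 0, "ay": 0, "az": 0, "claw": 4.5}
    - {"dx": -2.5, "dy": 3.2, "dz": -7, "ax": 0, "ay": 0, "az": 0, "claw": 4.5}
    - {"dx": -2.5, "dy": 3.2, "dz": -8.3, "ax": 0, "ay": 0, "az": 0, "claw": 4.5}

```text
t: 5.45
tool_pos: [0.4491, 0.0985, 0.111]
orientation: [[0.965, -0.264, -0.002], [-0.264, -0.965, -0.001], [-0.002, 0.002, -1.0]]
contact_force: [-0.8, -0.0, -1.8]
width: 0.053
gripper_force: 30.0
```

Call:
play_rows:
  deltas:
    - {"dx": 0, "dy": 0, "dz": -0.4, "ax": 0, "ay": 0, "az": 0, "claw": 4.5}
    - {"dx": 0, "dy": 0, "dz": -0.7, "ax": 0, "ay": 0, "az": 0, "claw": 4.5}
    - {"dx": 0, "dy": 0, "dz": -0.9, "ax": 0, "ay": 0, "az": 0, "claw": 4.5}
    - {"dx": 0, "dy": 0, "dz": -0.9, "ax": 0, "ay": 0, "az": 0, "claw": 4.5}

```text
t: 5.95
tool_pos: [0.4502, 0.0991, 0.1039]
orientation: [[0.965, -0.263, 0.001], [-0.263, -0.965, 0.001], [0.001, -0.001, -1.0]]
contact_force: [0.1, -0.2, 0.2]
width: 0.0531
gripper_force: 30.0
```

Call:
play_rows:
  deltas:
    - {"dx": 0, "dy": 0, "dz": 0, "ax": 0, "ay": 0, "az": 0, "claw": 6}
    - {"dx": 0, "dy": 0, "dz": 0, "ax": 0, "ay": 0, "az": 0, "claw": 8.7}
    - {"dx": 0, "dy": 0, "dz": 0, "ax": 0, "ay": 0, "az": 0, "claw": 8.7}
    - {"dx": 0, "dy": 0, "dz": 0, "ax": 0, "ay": 0, "az": 0, "claw": 8.7}
    - {"dx": 0, "dy": 0, "dz": 3, "ax": 0, "ay": 0, "az": 0, "claw": 8.7}

```text
t: 6.58
tool_pos: [0.4485, 0.0982, 0.1319]
orientation: [[0.965, -0.264, -0.005], [-0.264, -0.965, -0.003], [-0.004, 0.004, -1.0]]
contact_force: [0.3, 0.7, -0.3]
width: 0.0854
gripper_force: 0.0
```

Call:
play_rows:
  deltas:
    - {"dx": 0, "dy": 0, "dz": 4, "ax": 0, "ay": 0, "az": 0, "claw": 8.7}
    - {"dx": 0, "dy": 0, "dz": 9, "ax": 0, "ay": 0, "az": 0, "claw": 8.7}
    - {"dx": 2, "dy": 3, "dz": 13, "ax": 0, "ay": 0, "az": 0, "claw": 8.7}
    - {"dx": 5, "dy": 7, "dz": 15.6, "ax": 0, "ay": 0, "az": 0, "claw": 8.7}
    - {"dx": 8, "dy": 12, "dz": 15.6, "ax": 0, "ay": 0, "az": 0, "claw": 8.7}

```text
t: 7.2
tool_pos: [0.5313, 0.2201, 0.2927]
orientation: [[0.964, -0.264, 0.006], [-0.264, -0.964, 0.004], [0.004, -0.005, -1.0]]
contact_force: [0.6, -0.2, 0.2]
width: 0.087
gripper_force: 0.0
```

Call:
play_rows:
  deltas:
    - {"dx": 3, "dy": 4, "dz": 0, "ax": 0, "ay": 0, "az": 0, "claw": 8.7}
    - {"dx": 4, "dy": 6, "dz": 0, "ax": 0, "ay": 0, "az": 0, "claw": 8.7}
    - {"dx": 4, "dy": 6, "dz": 0, "ax": 0, "ay": 0, "az": 0, "claw": 8.7}
    - {"dx": 4, "dy": 6, "dz": 0, "ax": 0, "ay": 0, "az": 0, "claw": 8.7}

```text
t: 7.7
tool_pos: [0.5693, 0.2783, 0.289]
orientation: [[0.965, -0.264, -0.001], [-0.264, -0.965, -0.001], [-0.001, 0.001, -1.0]]
contact_force: [-0.8, -0.4, -0.8]
width: 0.0872
gripper_force: 0.0
```

```bash
python3 - <<'E'
from h import *
C,im=snap('wrist','w3');s=observe();print(s['t'],s['tool_pos'],np.round(s['q'],1))
np.save('w3.npy',np.r_[C[1].ravel(),C[2]])
for X in [(.570,.280,.113),(.573,.284,.038)]: print(proj(C,X))
snap('top','top1')
E
```

```text
7.75 [0.56925869 0.27801515 0.28933685] [ 40.6  23.    1.5  -0.  -68.5  34. ]
[254.5058614  186.89858327]
[250.34299655 164.49242383]
```

View pics/w3.png

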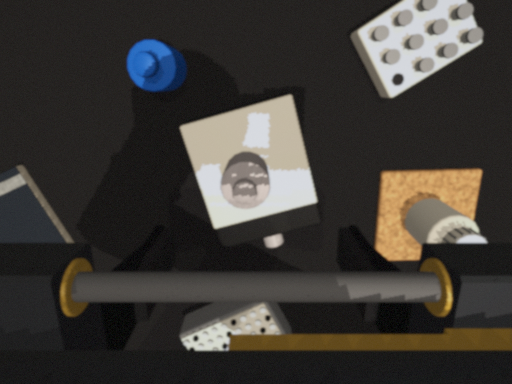

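The weight's knob is at about (244,187) and its body spans 221–271. The stirrer-top centre is near (252,164), matching the prediction, and the bottle stands on the cork.

```bash
python3 - <<'E'
from h import *
a=np.load('w3.npy');C=(camera_model('wrist')['intrinsics'],a[:9].reshape(3,3),a[9:])
print(ray(C,(244,187),.113),ray(C,(245,186),.113),ray(C,(246,184),.09))
im=cv2.imread('pics/w3.png')
cv2.imwrite('pics/w3z.png',cv2.resize(im[140:220,200:300],None,fx=6,fy=6,interpolation=cv2.INTER_CUBIC))
for r in (180,185,190): print(im[r,215:280:2].mean(1).astype(int))
E
```

```text
[0.57222595 0.28846957 0.113     ] [0.57284287 0.28742799 0.113     ] [0.56798951 0.28861189 0.09      ]
[219 218 212 162 129 128 128 130 130 130 128 108  91  88  89  93  88  91
 105 123 126 128 128 125 130 128 129 172 215 219 218 219 219]
[218 219 211 175 171 181 191 186 147 117 107 138 154 180 188 195 183 177
 172 122  98 157 184 191 195 172 186 184 216 219 219 219 219]
[219 219 215 192 189 193 194 192 174 122 125 129 128 129 129 126 127 128
 129 128 118 173 196 200 200 201 198 195 216 219 218 218 218]
```

View pics/w3z.png

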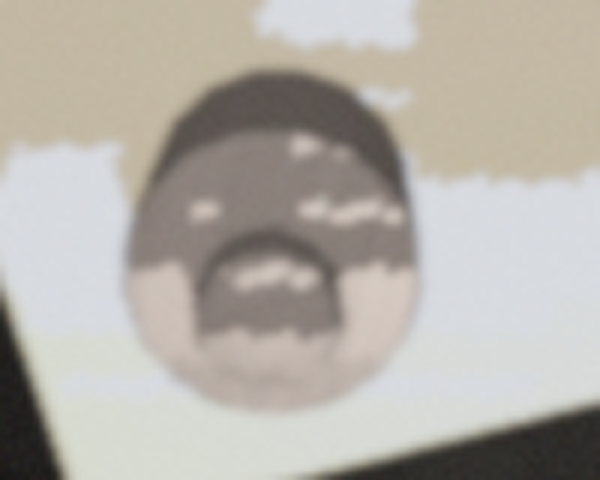

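Weight's cylinder top is centred at (245,185), i.e. (0.568, 0.289).

Call:
play_rows:
  deltas:
    - {"dx": 0, "dy": 1.1, "dz": -3, "ax": 0, "ay": 0, "az": 0, "claw": 8.7}
    - {"dx": 0, "dy": 1.1, "dz": -8, "ax": 0, "ay": 0, "az": 0, "claw": 8.7}
    - {"dx": 0, "dy": 1.1, "dz": -13, "ax": 0, "ay": 0, "az": 0, "claw": 8.7}
    - {"dx": 0, "dy": 1.1, "dz": -15.5, "ax": 0, "ay": 0, "az": 0, "claw": 8.7}
    - {"dx": 0, "dy": 1.1, "dz": -16.3, "ax": 0, "ay": 0, "az": 0, "claw": 8.7}

```text
t: 8.43
tool_pos: [0.569, 0.2887, 0.125]
orientation: [[0.964, -0.264, -0.002], [-0.264, -0.964, -0.002], [-0.002, 0.003, -1.0]]
contact_force: [-1.3, 0.0, 1.0]
width: 0.0874
gripper_force: 0.0
```

Call:
play_rows:
  deltas:
    - {"dx": 0, "dy": 0, "dz": 0, "ax": 0, "ay": 0, "az": 0, "claw": 7}
    - {"dx": 0, "dy": 0, "dz": 0, "ax": 0, "ay": 0, "az": 0, "claw": 5.5}
    - {"dx": 0, "dy": 0, "dz": 0, "ax": 0, "ay": 0, "az": 0, "claw": 3.8}
    - {"dx": 0, "dy": 0, "dz": 0, "ax": 0, "ay": 0, "az": 0, "claw": 3.8}
    - {"dx": 0, "dy": 0, "dz": 0, "ax": 0, "ay": 0, "az": 0, "claw": 3.8}

```text
t: 9.05
tool_pos: [0.5694, 0.289, 0.1266]
orientation: [[0.965, -0.263, -0.001], [-0.263, -0.965, -0.002], [-0.001, 0.002, -1.0]]
contact_force: [0.2, -1.6, 2.9]
width: 0.0454
gripper_force: 30.1
```

Call:
play_rows:
  deltas:
    - {"dx": 0, "dy": 0, "dz": 0, "ax": 0, "ay": 0, "az": 0, "claw": 3.8}
    - {"dx": 0, "dy": 0, "dz": 1, "ax": 0, "ay": 0, "az": 0, "claw": 3.8}
    - {"dx": 0, "dy": 0, "dz": 3, "ax": 0, "ay": 0, "az": 0, "claw": 3.8}
    - {"dx": 0, "dy": 0, "dz": 6, "ax": 0, "ay": 0, "az": 0, "claw": 3.8}
    - {"dx": 0, "dy": 0, "dz": 8, "ax": 0, "ay": 0, "az": 0, "claw": 3.8}

```text
t: 9.68
tool_pos: [0.5697, 0.2905, 0.2067]
orientation: [[0.965, -0.264, 0.0], [-0.264, -0.965, 0.001], [-0.0, -0.001, -1.0]]
contact_force: [-0.0, 0.5, -5.3]
width: 0.0454
gripper_force: 30.0
```

Call:
play_rows:
  deltas:
    - {"dx": 0, "dy": -1.5, "dz": 0, "ax": 0, "ay": 0, "az": 0, "claw": 3.8}
    - {"dx": 0.4, "dy": -5, "dz": 0, "ax": 0, "ay": 0, "az": 0, "claw": 3.8}
    - {"dx": 0.8, "dy": -9.5, "dz": 0, "ax": 0, "ay": 0, "az": 0, "claw": 3.8}
    - {"dx": 1.1, "dy": -14, "dz": 0, "ax": 0, "ay": 0, "az": 0, "claw": 3.8}
    - {"dx": 1.4, "dy": -18.5, "dz": 0, "ax": 0, "ay": 0, "az": 0, "claw": 3.8}

```text
t: 10.3
tool_pos: [0.5824, 0.1027, 0.2042]
orientation: [[0.964, -0.264, -0.004], [-0.264, -0.964, -0.001], [-0.003, 0.001, -1.0]]
contact_force: [0.4, 0.0, -4.7]
width: 0.0455
gripper_force: 30.0
```

Call:
play_rows:
  deltas:
    - {"dx": 0.3, "dy": -4.5, "dz": 0, "ax": 0, "ay": 0, "az": 0, "claw": 3.8}
    - {"dx": 0.6, "dy": -9, "dz": 0, "ax": 0, "ay": 0, "az": 0, "claw": 3.8}
    - {"dx": 1, "dy": -13.5, "dz": 0, "ax": 0, "ay": 0, "az": 0, "claw": 3.8}
    - {"dx": 1.3, "dy": -17.5, "dz": 0, "ax": 0, "ay": 0, "az": 0, "claw": 3.8}
    - {"dx": 1.4, "dy": -20, "dz": 0, "ax": 0, "ay": 0, "az": 0, "claw": 3.8}

```text
t: 10.92
tool_pos: [0.5962, -0.0975, 0.2041]
orientation: [[0.964, -0.266, -0.004], [-0.266, -0.964, 0.001], [-0.004, 0.0, -1.0]]
contact_force: [-0.3, 0.2, -5.6]
width: 0.0457
gripper_force: 30.0
```

Call:
play_rows:
  deltas:
    - {"dx": 0, "dy": -0.6, "dz": 0, "ax": 0, "ay": 0, "az": 0, "claw": 3.8}
    - {"dx": 0, "dy": -0.6, "dz": -2, "ax": 0, "ay": 0, "az": 0, "claw": 3.8}
    - {"dx": 0, "dy": -0.6, "dz": -4, "ax": 0, "ay": 0, "az": 0, "claw": 3.8}
    - {"dx": 0, "dy": -0.6, "dz": -6, "ax": 0, "ay": 0, "az": 0, "claw": 3.8}
    - {"dx": 0, "dy": -0.6, "dz": -6.9, "ax": 0, "ay": 0, "az": 0, "claw": 3.8}

```text
t: 11.55
tool_pos: [0.5963, -0.1007, 0.135]
orientation: [[0.965, -0.264, -0.004], [-0.264, -0.965, 0.0], [-0.004, 0.001, -1.0]]
contact_force: [0.2, -0.0, -5.6]
width: 0.0457
gripper_force: 30.0
```

Call:
play_rows:
  deltas:
    - {"dx": 0, "dy": 0, "dz": -0.3, "ax": 0, "ay": 0, "az": 0, "claw": 3.8}
    - {"dx": 0, "dy": 0, "dz": -0.6, "ax": 0, "ay": 0, "az": 0, "claw": 3.8}
    - {"dx": 0, "dy": 0, "dz": -0.7, "ax": 0, "ay": 0, "az": 0, "claw": 3.8}
    - {"dx": 0, "dy": 0, "dz": -0.7, "ax": 0, "ay": 0, "az": 0, "claw": 3.8}

```text
t: 12.05
tool_pos: [0.598, -0.1011, 0.1307]
orientation: [[0.965, -0.264, 0.001], [-0.264, -0.965, 0.0], [0.001, -0.0, -1.0]]
contact_force: [-0.1, 0.2, -5.3]
width: 0.0454
gripper_force: 30.0
```

Still hanging (−5.3 N); feeling down a bit more.

Call:
play_rows:
  deltas:
    - {"dx": 0, "dy": 0, "dz": -0.1, "ax": 0, "ay": 0, "az": 0, "claw": 3.8}
    - {"dx": 0, "dy": 0, "dz": -0.1, "ax": 0, "ay": 0, "az": 0, "claw": 3.8}

```text
t: 12.3
tool_pos: [0.5981, -0.1011, 0.1307]
orientation: [[0.965, -0.263, 0.001], [-0.263, -0.965, -0.0], [0.001, -0.0, -1.0]]
contact_force: [-2.3, 1.9, 4.4]
width: 0.0452
gripper_force: 30.0
```

Call:
play_rows:
  deltas:
    - {"dx": 0, "dy": 0, "dz": -0.1, "ax": 0, "ay": 0, "az": 0, "claw": 3.8}
    - {"dx": 0, "dy": 0, "dz": -0.1, "ax": 0, "ay": 0, "az": 0, "claw": 3.8}

```text
t: 12.55
tool_pos: [0.5981, -0.101, 0.1306]
orientation: [[0.965, -0.263, 0.002], [-0.263, -0.965, -0.0], [0.002, 0.0, -1.0]]
contact_force: [-4.6, 2.2, 9.7]
width: 0.0455
gripper_force: 30.0
```

Call:
play_rows:
  deltas:
    - {"dx": 0, "dy": 0, "dz": 0, "ax": 0, "ay": 0, "az": 0, "claw": 5.5}
    - {"dx": 0, "dy": 0, "dz": 0, "ax": 0, "ay": 0, "az": 0, "claw": 8.7}
    - {"dx": 0, "dy": 0, "dz": 0, "ax": 0, "ay": 0, "az": 0, "claw": 8.7}
    - {"dx": 0, "dy": 0, "dz": 0, "ax": 0, "ay": 0, "az": 0, "claw": 8.7}
    - {"dx": 0, "dy": 0, "dz": 3, "ax": 0, "ay": 0, "az": 0, "claw": 8.7}

```text
t: 13.18
tool_pos: [0.5962, -0.1012, 0.1559]
orientation: [[0.964, -0.264, -0.006], [-0.264, -0.964, -0.0], [-0.006, 0.002, -1.0]]
contact_force: [0.9, 0.3, 0.0]
width: 0.0841
gripper_force: 0.0
```

Call:
play_rows:
  deltas:
    - {"dx": 0, "dy": 0, "dz": 5, "ax": 0, "ay": 0, "az": 0, "claw": 8.7}
    - {"dx": 0, "dy": 0, "dz": 10, "ax": 0, "ay": 0, "az": 0, "claw": 8.7}
    - {"dx": -1, "dy": -2, "dz": 15, "ax": 0, "ay": 0, "az": 0, "claw": 8.7}
    - {"dx": -3, "dy": -6, "dz": 17.2, "ax": 0, "ay": 0, "az": 0, "claw": 8.7}
    - {"dx": -5.6, "dy": -10, "dz": 17.2, "ax": 0, "ay": 0, "az": 0, "claw": 8.7}

```text
t: 13.8
tool_pos: [0.5422, -0.2021, 0.3328]
orientation: [[0.965, -0.262, 0.005], [-0.262, -0.965, -0.001], [0.006, -0.0, -1.0]]
contact_force: [0.5, -0.9, -1.0]
width: 0.087
gripper_force: 0.0
```

Call:
play_rows:
  deltas:
    - {"dx": -2.5, "dy": -4, "dz": 0, "ax": 0, "ay": 0, "az": 0, "claw": 8.7}
    - {"dx": -5, "dy": -8, "dz": 0, "ax": 0, "ay": 0, "az": 0, "claw": 8.7}
    - {"dx": -7, "dy": -11.5, "dz": 0, "ax": 0, "ay": 0, "az": 0, "claw": 8.7}
    - {"dx": -7, "dy": -11.5, "dz": 0, "ax": 0, "ay": 0, "az": 0, "claw": 8.7}
    - {"dx": -7, "dy": -11.5, "dz": 0, "ax": 0, "ay": 0, "az": 0, "claw": 8.7}

```text
t: 14.42
tool_pos: [0.4718, -0.316, 0.3301]
orientation: [[0.965, -0.264, 0.0], [-0.264, -0.965, 0.0], [-0.0, -0.0, -1.0]]
contact_force: [-0.8, -0.9, 0.7]
width: 0.0871
gripper_force: 0.0
```

```bash
python3 - <<'E'
from h import *
C,im=snap('wrist','w4');s=observe();print(s['t'],s['tool_pos'],np.round(s['q'],1))
np.save('w4.npy',np.r_[C[1].ravel(),C[2]])
for X in [(.474,-.318,.163),(.4695,-.312,.045),(.597,-.101,.042)]: print(proj(C,X))
cv2.imwrite('pics/w4z.png',cv2.resize(im[60:260,150:400],None,fx=3,fy=3,interpolation=cv2.INTER_CUBIC))
E
```

```text
14.475 [ 0.47209424 -0.31564438  0.33010991] [-17.4  15.1  -4.2  -0.  -70.7  92.2]
[258.64382356 187.41109224]
[253.92626197 162.56769862]
[ 38.1157922  102.03916432]
```

View pics/w4z.png

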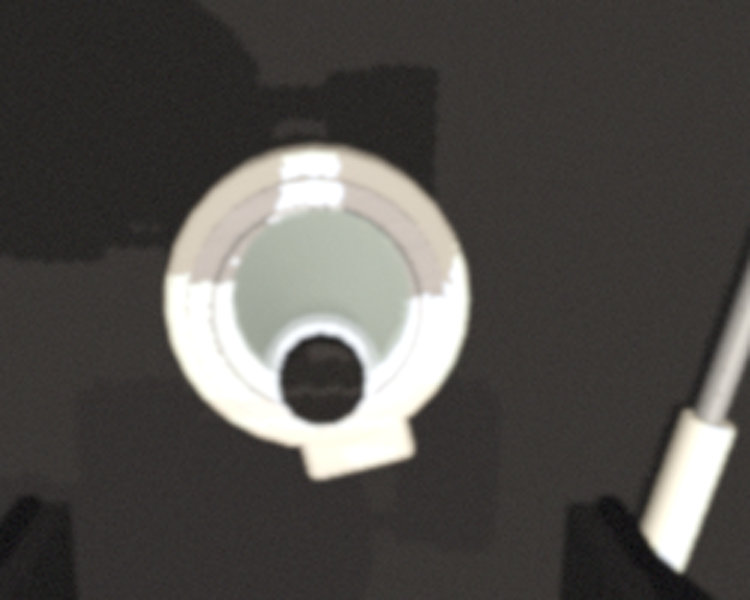

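Stopper is centred at (257.3,186.3) in full-image pixels; the drum and stage circle are at (255.7,158.5).

```bash
python3 - <<'E'
from h import *
a=np.load('w4.npy');C=(camera_model('wrist')['intrinsics'],a[:9].reshape(3,3),a[9:])
print(ray(C,(257.3,186.3),.163),ray(C,(255.7,158.5),.043))
E
```

```text
[ 0.47518765 -0.31720083  0.163     ] [ 0.47314382 -0.31510738  0.043     ]
```

Call:
play_rows:
  deltas:
    - {"dx": 0.3, "dy": -0.1, "dz": -3, "ax": 0, "ay": 0, "az": 0, "claw": 8.7}
    - {"dx": 0.3, "dy": -0.1, "dz": -8, "ax": 0, "ay": 0, "az": 0, "claw": 8.7}
    - {"dx": 0.3, "dy": -0.1, "dz": -12, "ax": 0, "ay": 0, "az": 0, "claw": 8.7}
    - {"dx": 0.3, "dy": -0.1, "dz": -14.2, "ax": 0, "ay": 0, "az": 0, "claw": 8.7}
    - {"dx": 0.3, "dy": -0.1, "dz": -14.8, "ax": 0, "ay": 0, "az": 0, "claw": 8.7}

```text
t: 15.1
tool_pos: [0.4748, -0.316, 0.1806]
orientation: [[0.965, -0.262, -0.003], [-0.262, -0.965, 0.001], [-0.003, -0.0, -1.0]]
contact_force: [-0.6, -0.1, 0.1]
width: 0.087
gripper_force: 0.0
```

Call:
play_rows:
  deltas:
    - {"dx": 0, "dy": 0, "dz": 0, "ax": 0, "ay": 0, "az": 0, "claw": 7}
    - {"dx": 0, "dy": 0, "dz": 0, "ax": 0, "ay": 0, "az": 0, "claw": 5.5}
    - {"dx": 0, "dy": 0, "dz": 0, "ax": 0, "ay": 0, "az": 0, "claw": 4.2}
    - {"dx": 0, "dy": 0, "dz": 0, "ax": 0, "ay": 0, "az": 0, "claw": 3.3}
    - {"dx": 0, "dy": 0, "dz": 0, "ax": 0, "ay": 0, "az": 0, "claw": 2.2}

```text
t: 15.72
tool_pos: [0.4748, -0.3172, 0.1825]
orientation: [[0.965, -0.264, 0.0], [-0.264, -0.965, -0.0], [0.0, 0.0, -1.0]]
contact_force: [0.3, -0.2, 0.1]
width: 0.0448
gripper_force: 0.0
```

Call:
play_rows:
  deltas:
    - {"dx": 0, "dy": 0, "dz": 0, "ax": 0, "ay": 0, "az": 0, "claw": 2.2}
    - {"dx": 0, "dy": 0, "dz": 0, "ax": 0, "ay": 0, "az": 0, "claw": 2.2}
    - {"dx": 0, "dy": 0, "dz": 1, "ax": 0, "ay": 0, "az": 0, "claw": 2.2}
    - {"dx": 0, "dy": 0, "dz": 3, "ax": 0, "ay": 0, "az": 0, "claw": 2.2}
    - {"dx": 0, "dy": 0, "dz": 6, "ax": 0, "ay": 0, "az": 0, "claw": 2.2}

```text
t: 16.35
tool_pos: [0.4742, -0.3169, 0.2423]
orientation: [[0.965, -0.264, -0.002], [-0.264, -0.965, 0.001], [-0.003, -0.0, -1.0]]
contact_force: [0.4, 0.6, -1.5]
width: 0.0272
gripper_force: 30.0
```

Call:
play_rows:
  deltas:
    - {"dx": 0, "dy": 0.5, "dz": 3, "ax": 0, "ay": 0, "az": 0, "claw": 2.2}
    - {"dx": 0.3, "dy": 2.5, "dz": 5, "ax": 0, "ay": 0, "az": 0, "claw": 2.2}
    - {"dx": 1, "dy": 6.5, "dz": 5, "ax": 0, "ay": 0, "az": 0, "claw": 2.2}
    - {"dx": 1.8, "dy": 11, "dz": 5, "ax": 0, "ay": 0, "az": 0, "claw": 2.2}
    - {"dx": 2.6, "dy": 15.5, "dz": 5, "ax": 0, "ay": 0, "az": 0, "claw": 2.2}

```text
t: 16.98
tool_pos: [0.5007, -0.1608, 0.2928]
orientation: [[0.964, -0.264, 0.001], [-0.264, -0.964, 0.0], [0.001, -0.0, -1.0]]
contact_force: [-0.3, -0.5, -0.6]
width: 0.0276
gripper_force: 30.0
```

Call:
play_rows:
  deltas:
    - {"dx": 0.7, "dy": 4.5, "dz": 0, "ax": 0, "ay": 0, "az": 0, "claw": 2.2}
    - {"dx": 1.5, "dy": 9, "dz": 0, "ax": 0, "ay": 0, "az": 0, "claw": 2.2}
    - {"dx": 2.2, "dy": 13.5, "dz": 0, "ax": 0, "ay": 0, "az": 0, "claw": 2.2}
    - {"dx": 3, "dy": 18, "dz": 0, "ax": 0, "ay": 0, "az": 0, "claw": 2.2}
    - {"dx": 3.7, "dy": 22.5, "dz": 0, "ax": 0, "ay": 0, "az": 0, "claw": 2.2}

```text
t: 17.6
tool_pos: [0.5377, 0.0644, 0.2928]
orientation: [[0.965, -0.264, 0.0], [-0.264, -0.965, 0.0], [0.0, -0.0, -1.0]]
contact_force: [0.8, -0.3, -2.4]
width: 0.0276
gripper_force: 30.0
```

Call:
play_rows:
  deltas:
    - {"dx": 0.7, "dy": 4.5, "dz": 0, "ax": 0, "ay": 0, "az": 0, "claw": 2.2}
    - {"dx": 1.5, "dy": 9, "dz": 0, "ax": 0, "ay": 0, "az": 0, "claw": 2.2}
    - {"dx": 2.2, "dy": 13.5, "dz": 0, "ax": 0, "ay": 0, "az": 0, "claw": 2.2}
    - {"dx": 3, "dy": 18, "dz": 0, "ax": 0, "ay": 0, "az": 0, "claw": 2.2}
    - {"dx": 3.5, "dy": 21, "dz": 0, "ax": 0, "ay": 0, "az": 0, "claw": 2.2}

```text
t: 18.23
tool_pos: [0.5727, 0.2749, 0.2923]
orientation: [[0.965, -0.263, -0.0], [-0.263, -0.965, 0.0], [-0.0, -0.0, -1.0]]
contact_force: [1.3, -0.5, -2.2]
width: 0.0276
gripper_force: 30.0
```

Call:
play_rows:
  deltas:
    - {"dx": 0.1, "dy": 1.1, "dz": -2, "ax": 0, "ay": 0, "az": 0, "claw": 2.2}
    - {"dx": 0.1, "dy": 1.1, "dz": -5, "ax": 0, "ay": 0, "az": 0, "claw": 2.2}
    - {"dx": 0.1, "dy": 1.1, "dz": -8, "ax": 0, "ay": 0, "az": 0, "claw": 2.2}
    - {"dx": 0.1, "dy": 1.1, "dz": -10, "ax": 0, "ay": 0, "az": 0, "claw": 2.2}
    - {"dx": 0.1, "dy": 1.1, "dz": -10.8, "ax": 0, "ay": 0, "az": 0, "claw": 2.2}

```text
t: 18.85
tool_pos: [0.5732, 0.2835, 0.183]
orientation: [[0.965, -0.264, -0.002], [-0.264, -0.965, -0.002], [-0.002, 0.002, -1.0]]
contact_force: [0.7, 0.8, -1.6]
width: 0.0279
gripper_force: 30.0
```

Call:
play_rows:
  deltas:
    - {"dx": 0, "dy": 0, "dz": 0, "ax": 0, "ay": 0, "az": 0, "claw": 2.2}
    - {"dx": 0, "dy": 0, "dz": 0, "ax": 0, "ay": 0, "az": 0, "claw": 2.2}

```text
t: 19.1
tool_pos: [0.5743, 0.2842, 0.1855]
orientation: [[0.965, -0.263, 0.002], [-0.263, -0.965, 0.001], [0.002, -0.002, -1.0]]
contact_force: [0.1, -0.6, -1.1]
width: 0.0277
gripper_force: 30.0
```

Call:
play_rows:
  deltas:
    - {"dx": 0, "dy": 0, "dz": -0.4, "ax": 0, "ay": 0, "az": 0, "claw": 2.2}
    - {"dx": 0, "dy": 0, "dz": -0.8, "ax": 0, "ay": 0, "az": 0, "claw": 2.2}
    - {"dx": 0, "dy": 0, "dz": -0.9, "ax": 0, "ay": 0, "az": 0, "claw": 2.2}
    - {"dx": 0, "dy": 0, "dz": -0.9, "ax": 0, "ay": 0, "az": 0, "claw": 2.2}

```text
t: 19.6
tool_pos: [0.5738, 0.2839, 0.1753]
orientation: [[0.965, -0.264, 0.0], [-0.264, -0.965, 0.0], [0.0, -0.0, -1.0]]
contact_force: [0.2, -0.9, -1.4]
width: 0.028
gripper_force: 30.0
```

Call:
play_rows:
  deltas:
    - {"dx": 0, "dy": 0, "dz": -0.1, "ax": 0, "ay": 0, "az": 0, "claw": 2.2}
    - {"dx": 0, "dy": 0, "dz": -0.1, "ax": 0, "ay": 0, "az": 0, "claw": 2.2}

```text
t: 19.85
tool_pos: [0.5739, 0.2838, 0.1752]
orientation: [[0.965, -0.263, 0.001], [-0.263, -0.965, 0.0], [0.001, -0.0, -1.0]]
contact_force: [-2.9, -1.4, 5.0]
width: 0.0276
gripper_force: 30.0
```

Call:
play_rows:
  deltas:
    - {"dx": 0, "dy": 0, "dz": -0.1, "ax": 0, "ay": 0, "az": 0, "claw": 2.2}
    - {"dx": 0, "dy": 0, "dz": -0.1, "ax": 0, "ay": 0, "az": 0, "claw": 2.2}

```text
t: 20.1
tool_pos: [0.5739, 0.2838, 0.1752]
orientation: [[0.965, -0.263, 0.001], [-0.263, -0.965, 0.0], [0.001, -0.0, -1.0]]
contact_force: [-3.0, -2.2, 8.5]
width: 0.0278
gripper_force: 30.0
```

Call:
play_rows:
  deltas:
    - {"dx": 0, "dy": 0, "dz": 0.1, "ax": 0, "ay": 0, "az": 0, "claw": 3.5}
    - {"dx": 0, "dy": 0, "dz": 0.1, "ax": 0, "ay": 0, "az": 0, "claw": 5}
    - {"dx": 0, "dy": 0, "dz": 0.1, "ax": 0, "ay": 0, "az": 0, "claw": 7}
    - {"dx": 0, "dy": 0, "dz": 0.1, "ax": 0, "ay": 0, "az": 0, "claw": 8.7}
    - {"dx": 0, "dy": 0, "dz": 0.1, "ax": 0, "ay": 0, "az": 0, "claw": 8.7}

```text
t: 20.72
tool_pos: [0.5738, 0.2839, 0.174]
orientation: [[0.965, -0.264, -0.0], [-0.264, -0.965, -0.0], [-0.0, 0.0, -1.0]]
contact_force: [0.3, -0.4, 0.1]
width: 0.0672
gripper_force: 0.0
```

Call:
play_rows:
  deltas:
    - {"dx": 0, "dy": 0, "dz": 0, "ax": 0, "ay": 0, "az": 0, "claw": 8.7}
    - {"dx": 0, "dy": 0, "dz": 3, "ax": 0, "ay": 0, "az": 0, "claw": 8.7}
    - {"dx": 0, "dy": 0, "dz": 7, "ax": 0, "ay": 0, "az": 0, "claw": 8.7}
    - {"dx": 0, "dy": 0, "dz": 11.5, "ax": 0, "ay": 0, "az": 0, "claw": 8.7}
    - {"dx": -2, "dy": -3, "dz": 12, "ax": 0, "ay": 0, "az": 0, "claw": 8.7}

```text
t: 21.35
tool_pos: [0.5556, 0.2555, 0.298]
orientation: [[0.965, -0.262, 0.007], [-0.262, -0.965, 0.004], [0.006, -0.006, -1.0]]
contact_force: [0.2, -0.3, -0.2]
width: 0.0867
gripper_force: 0.0
```

Call:
play_rows:
  deltas:
    - {"dx": -2.5, "dy": -4, "dz": 0, "ax": 0, "ay": 0, "az": 0, "claw": 8.7}
    - {"dx": -5, "dy": -8, "dz": 0, "ax": 0, "ay": 0, "az": 0, "claw": 8.7}
    - {"dx": -8, "dy": -12, "dz": 0, "ax": 0, "ay": 0, "az": 0, "claw": 8.7}
    - {"dx": -10.4, "dy": -15.5, "dz": 0, "ax": 0, "ay": 0, "az": 0, "claw": 8.7}
    - {"dx": -10.4, "dy": -15.5, "dz": 0, "ax": 0, "ay": 0, "az": 0, "claw": 8.7}

```text
t: 21.98
tool_pos: [0.4481, 0.097, 0.2948]
orientation: [[0.964, -0.265, 0.001], [-0.265, -0.964, 0.001], [0.0, -0.001, -1.0]]
contact_force: [0.5, 0.2, -0.6]
width: 0.0869
gripper_force: 0.0
```

```bash
python3 - <<'E'
from h import *
C,im=snap('wrist','w5');s=observe();print(s['t'],s['tool_pos'],np.round(s['q'],1))
np.save('w5.npy',np.r_[C[1].ravel(),C[2]])
for X in [(.450,.099,.094),(.450,.099,.01)]: print(proj(C,X))
C,i2=snap('top','top2');
print(proj(C,(.473,-.314,.045)))
z=cv2.resize(i2[130:300,110:430],(800,425),interpolation=cv2.INTER_CUBIC)
w=np.zeros((600,800,3),np.uint8);w[:425]=z;w[425:,:320]=cv2.resize(im[100:275,100:420],(320,175));cv2.imwrite('pics/c5.png',w)
E
```

```text
22.025 [0.44938959 0.09818482 0.29497633] [ 32.7   5.6 -21.4   0.  -63.   42. ]
[254.3322679  178.08092521]
[254.77605328 158.78208999]
[387.7396294  251.23470691]
```

View pics/c5.png

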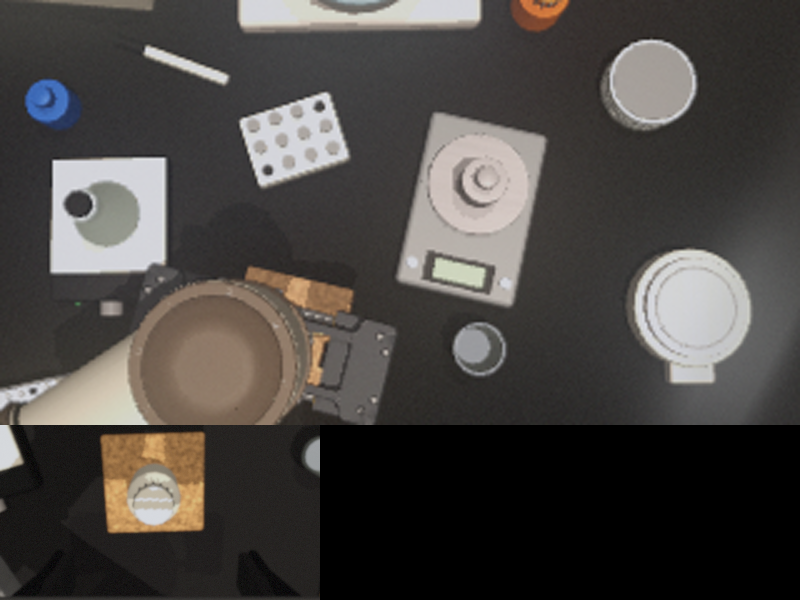

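The top view shows the flask foot centred on the stirrer, the weight centred on the pan, and the free stage centred at pixel (388.4,253.2), i.e. about (0.4705,-0.315). The bottle cap at (254,180) is as predicted. Picking up the bottle.

Call:
play_rows:
  deltas:
    - {"dx": 0, "dy": 0, "dz": -5, "ax": 0, "ay": 0, "az": 0, "claw": 8.7}
    - {"dx": 0, "dy": 0, "dz": -10, "ax": 0, "ay": 0, "az": 0, "claw": 8.7}
    - {"dx": 0, "dy": 0, "dz": -15, "ax": 0, "ay": 0, "az": 0, "claw": 8.7}
    - {"dx": 0, "dy": 0, "dz": -18, "ax": 0, "ay": 0, "az": 0, "claw": 8.7}
    - {"dx": 0, "dy": 0, "dz": -19.1, "ax": 0, "ay": 0, "az": 0, "claw": 8.7}

```text
t: 22.7
tool_pos: [0.4498, 0.0994, 0.1012]
orientation: [[0.965, -0.263, -0.003], [-0.263, -0.965, -0.002], [-0.002, 0.003, -1.0]]
contact_force: [0.4, 0.4, 0.0]
width: 0.087
gripper_force: 0.0
```

Call:
play_rows:
  deltas:
    - {"dx": 0, "dy": 0, "dz": 0, "ax": 0, "ay": 0, "az": 0, "claw": 7}
    - {"dx": 0, "dy": 0, "dz": 0, "ax": 0, "ay": 0, "az": 0, "claw": 6}
    - {"dx": 0, "dy": 0, "dz": 0, "ax": 0, "ay": 0, "az": 0, "claw": 4.5}
    - {"dx": 0, "dy": 0, "dz": 0, "ax": 0, "ay": 0, "az": 0, "claw": 4.5}
    - {"dx": 0, "dy": 0, "dz": 0, "ax": 0, "ay": 0, "az": 0, "claw": 4.5}

```text
t: 23.32
tool_pos: [0.4501, 0.0991, 0.104]
orientation: [[0.965, -0.264, 0.001], [-0.264, -0.965, 0.001], [0.001, -0.001, -1.0]]
contact_force: [-0.9, 0.7, 4.1]
width: 0.0534
gripper_force: 30.0
```

Call:
play_rows:
  deltas:
    - {"dx": 0, "dy": 0, "dz": 0, "ax": 0, "ay": 0, "az": 0, "claw": 4.5}
    - {"dx": 0, "dy": 0, "dz": 1.5, "ax": 0, "ay": 0, "az": 0, "claw": 4.5}
    - {"dx": 0, "dy": 0, "dz": 5, "ax": 0, "ay": 0, "az": 0, "claw": 4.5}
    - {"dx": 0, "dy": 0, "dz": 10, "ax": 0, "ay": 0, "az": 0, "claw": 4.5}
    - {"dx": 0, "dy": 0, "dz": 13, "ax": 0, "ay": 0, "az": 0, "claw": 4.5}

```text
t: 23.95
tool_pos: [0.4499, 0.0989, 0.2352]
orientation: [[0.965, -0.264, 0.002], [-0.264, -0.965, 0.001], [0.002, -0.002, -1.0]]
contact_force: [-0.1, -0.2, -2.0]
width: 0.0536
gripper_force: 30.0
```

Call:
play_rows:
  deltas:
    - {"dx": 0, "dy": -1.5, "dz": 0, "ax": 0, "ay": 0, "az": 0, "claw": 4.5}
    - {"dx": 0.2, "dy": -5, "dz": 0, "ax": 0, "ay": 0, "az": 0, "claw": 4.5}
    - {"dx": 0.5, "dy": -9.5, "dz": 0, "ax": 0, "ay": 0, "az": 0, "claw": 4.5}
    - {"dx": 0.7, "dy": -14, "dz": 0, "ax": 0, "ay": 0, "az": 0, "claw": 4.5}
    - {"dx": 1, "dy": -19, "dz": 0, "ax": 0, "ay": 0, "az": 0, "claw": 4.5}

```text
t: 24.58
tool_pos: [0.4583, -0.0929, 0.2313]
orientation: [[0.965, -0.264, -0.004], [-0.264, -0.965, 0.0], [-0.004, 0.001, -1.0]]
contact_force: [1.3, 0.8, -1.8]
width: 0.0535
gripper_force: 30.0
```

Call:
play_rows:
  deltas:
    - {"dx": 0.2, "dy": -5, "dz": 0, "ax": 0, "ay": 0, "az": 0, "claw": 4.5}
    - {"dx": 0.5, "dy": -10, "dz": 0, "ax": 0, "ay": 0, "az": 0, "claw": 4.5}
    - {"dx": 0.8, "dy": -15, "dz": 0, "ax": 0, "ay": 0, "az": 0, "claw": 4.5}
    - {"dx": 1, "dy": -19.5, "dz": 0, "ax": 0, "ay": 0, "az": 0, "claw": 4.5}
    - {"dx": 1.1, "dy": -22.4, "dz": 0, "ax": 0, "ay": 0, "az": 0, "claw": 4.5}

```text
t: 25.2
tool_pos: [0.469, -0.3172, 0.2304]
orientation: [[0.964, -0.266, -0.004], [-0.266, -0.964, 0.002], [-0.005, -0.001, -1.0]]
contact_force: [0.4, -0.4, -1.8]
width: 0.0537
gripper_force: 30.0
```

Call:
play_rows:
  deltas:
    - {"dx": 0, "dy": 0, "dz": -1.5, "ax": 0, "ay": 0, "az": 0, "claw": 4.5}
    - {"dx": 0, "dy": 0, "dz": -4, "ax": 0, "ay": 0, "az": 0, "claw": 4.5}
    - {"dx": 0, "dy": 0, "dz": -7, "ax": 0, "ay": 0, "az": 0, "claw": 4.5}
    - {"dx": 0, "dy": 0, "dz": -8.2, "ax": 0, "ay": 0, "az": 0, "claw": 4.5}
    - {"dx": 0, "dy": 0, "dz": -8.6, "ax": 0, "ay": 0, "az": 0, "claw": 4.5}

```text
t: 25.82
tool_pos: [0.4701, -0.3146, 0.1459]
orientation: [[0.965, -0.263, -0.003], [-0.263, -0.965, 0.001], [-0.003, -0.0, -1.0]]
contact_force: [0.9, -0.7, -1.8]
width: 0.0534
gripper_force: 30.0
```

Call:
play_rows:
  deltas:
    - {"dx": 0, "dy": 0, "dz": -0.4, "ax": 0, "ay": 0, "az": 0, "claw": 4.5}
    - {"dx": 0, "dy": 0, "dz": -0.8, "ax": 0, "ay": 0, "az": 0, "claw": 4.5}
    - {"dx": 0, "dy": 0, "dz": -0.9, "ax": 0, "ay": 0, "az": 0, "claw": 4.5}
    - {"dx": 0, "dy": 0, "dz": -0.9, "ax": 0, "ay": 0, "az": 0, "claw": 4.5}
    - {"dx": 0, "dy": 0, "dz": -0.9, "ax": 0, "ay": 0, "az": 0, "claw": 4.5}

```text
t: 26.45
tool_pos: [0.471, -0.3152, 0.1391]
orientation: [[0.965, -0.263, 0.001], [-0.263, -0.965, -0.0], [0.001, 0.0, -1.0]]
contact_force: [-0.6, 2.2, 5.0]
width: 0.0532
gripper_force: 30.0
```

In contact; releasing and retreating.

Call:
play_rows:
  deltas:
    - {"dx": 0, "dy": 0, "dz": 0, "ax": 0, "ay": 0, "az": 0, "claw": 6}
    - {"dx": 0, "dy": 0, "dz": 0, "ax": 0, "ay": 0, "az": 0, "claw": 8.7}
    - {"dx": 0, "dy": 0, "dz": 0, "ax": 0, "ay": 0, "az": 0, "claw": 8.7}
    - {"dx": 0, "dy": 0, "dz": 0, "ax": 0, "ay": 0, "az": 0, "claw": 8.7}
    - {"dx": 0, "dy": 0, "dz": 3, "ax": 0, "ay": 0, "az": 0, "claw": 8.7}

```text
t: 27.08
tool_pos: [0.4693, -0.3146, 0.1662]
orientation: [[0.964, -0.264, -0.006], [-0.264, -0.964, 0.002], [-0.006, -0.001, -1.0]]
contact_force: [0.8, 0.5, -0.4]
width: 0.0854
gripper_force: 0.0
```

Call:
play_rows:
  deltas:
    - {"dx": 0, "dy": 0, "dz": 4, "ax": 0, "ay": 0, "az": 0, "claw": 8.7}
    - {"dx": 0, "dy": 0, "dz": 9, "ax": 0, "ay": 0, "az": 0, "claw": 8.7}
    - {"dx": 0, "dy": 0, "dz": 14, "ax": 0, "ay": 0, "az": 0, "claw": 8.7}
    - {"dx": 0, "dy": 0, "dz": 16, "ax": 0, "ay": 0, "az": 0, "claw": 8.7}
    - {"dx": 0, "dy": 0, "dz": 16, "ax": 0, "ay": 0, "az": 0, "claw": 8.7}

```text
t: 27.7
tool_pos: [0.4712, -0.3153, 0.33]
orientation: [[0.965, -0.264, 0.004], [-0.264, -0.965, -0.001], [0.004, 0.0, -1.0]]
contact_force: [0.1, 0.9, -0.9]
width: 0.0872
gripper_force: 0.0
```

```bash
python3 - <<'E'
from h import *
C,im=snap('wrist','w6');s=observe();print(s['t'],s['tool_pos'])
C2,i2=snap('side','side6')
for X in [(.471,-.315,.129),(.471,-.315,.045)]: print(proj(C,X)-[150,60])
w=np.zeros((600,800,3),np.uint8);w[:400,:500]=cv2.resize(im[60:260,150:400],None,fx=2,fy=2,interpolation=cv2.INTER_CUBIC)
w[400:,:400]=i2[100:300,100:500];cv2.imwrite('pics/c6.png',w)
E
```

```text
27.75 [ 0.47058623 -0.31492409  0.32801567]
[106.5359419  120.48713674]
[106.44823674 101.00070918]
```

View pics/c6.png

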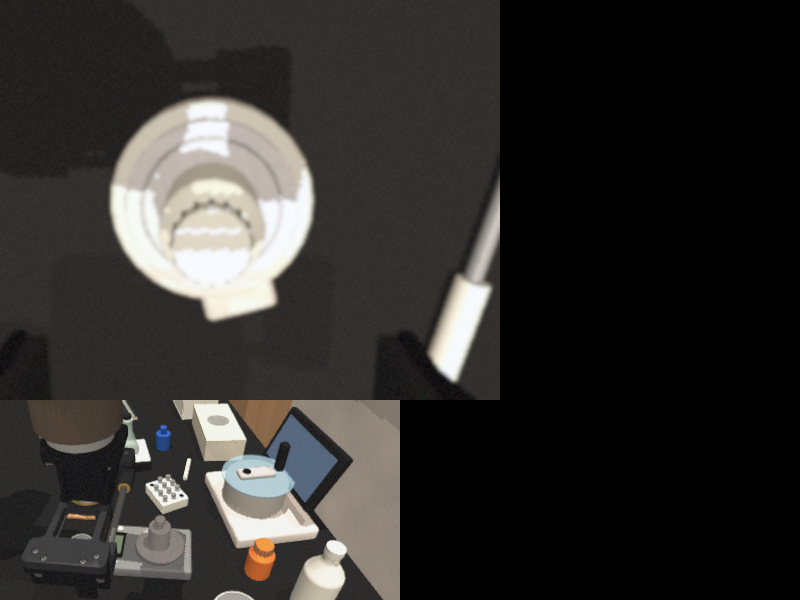

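Drum and stage are centred at (106,99) in the crop, and the bottle's base projects to (106.4,101), so it is within about 3 mm. The weight stands on the pan.

```bash
python3 -c "
from workcell import *
print(sign_off())"
```

```text
the job is handed in; nothing more can be done
None
```

The job is handed in: the weight is on the balance pan, the flask on the stirrer and the bottle on the reader (parked on the cork mat first), all let go and centred by eye in the final pictures; the sign-off gave no verdict.

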